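# Open the counterweighted phone tester and slide the phone under the height bar

### The arm

A 7-joint arm with a two-finger parallel gripper is mounted at the origin on the work surface. World frame = base frame: x ahead of the robot, y to its left, z up, the work surface at z = 0. Lengths are in m, angles in degrees, forces in N, time in s.
With the tool pointing down it reaches from about 0.425 to 0.875 m from the base axis. Payload 4.7 kg.
Tool frame: the origin (TCP) lies midway between the tips of the shut fingers; the grasp point (between the pads) lies 19 mm behind it (env.grip_depth is the distance from the TCP to the grasp point, in m); z points along the fingers, y is the line along which they close (so a half turn about z gives the same grasp; the last joint's range is limited). The gripper opens to 87 mm and grips with 3 to 60 N. Pads are 19 mm wide; open, the fingers measure 117 mm over their backs; the gripper's body (75 mm by 190 mm) begins 51 mm behind the grasp point.
Start: joints at [-74.25, 18.392, -4.016, 83.108, 1.295, 78.541, -3.26], TCP at [0.168, 0.628, 0.223] pointing down, gripper open.
Joint ranges: [-163.93, 163.93], [-17.29, 119.83], [-79.2, 71.16], [3.27, 140.29], [-89.18, 269.18], [5.43, 117.66], [-154.24, 154.24]. Speed limits (degrees/s): [147.25, 147.25, 180, 180, 180, 180, 180].

### API

Orientations are given as [roll, pitch, yaw] about the fixed x, y, z axes, in that order (R = Rz(yaw) Ry(pitch) Rx(roll)).
In Python, from cell import get_obs, optics, env, nets gives the robot as it stands.
- The arm moves only by the shell command python3 -m creep 'ROWS' [FORCE]. ROWS is JSON, a list of rows, each an object of numbers: "wx", "wy", "wz": the turn, a rotation vector about the tool's x, y, z in degrees; "tx", "ty", "tz": the shift along the tool's x, y, z in mm; "gripper": the opening, from -1 (shut) to 1 (fully open). A call has 1 to 5 rows; each row is the pose to reach, as a shift and turn from the pose commanded when the call began, along the tool's axes at that moment; what a row does not reach only later rows make up. A row lasts 1/12 s, in which the tool goes at most 41.7 mm and 7.16 degrees, less where a joint would pass 70% of its speed; a pose out of reach is approached as far as the arm can. A call with a gripper value outside its range is refused whole. The fingers move at their own pace and stop on an object; FORCE is the grip in N (left out, the last holds). Time passes only in rows, so rows that repeat a pose let the fingers close. It gives the time, the measured TCP pose, the force, the opening and the grip force at its end, in the units of the state.
- get_obs(): the state, without advancing time (a new reading comes with each control period).
- optics.read_camera(name): name is "scene" or "top"; returns (picture, depth): 384x512x3 uint8, red, green, blue; 384x512 float32, m along the optical axis (not along the pixel's ray), 0 where there is no reading.
- optics.camera_info(name): a dict with "fovy" (degrees; the focal length in pixels is half the picture's height over the tangent of half this angle, whatever the lens; pixels are square), "cx", "cy" (the principal point, pixels), "R" (3x3) and "t" (3): a world point X has camera coordinates R X + t. Camera axes: x right, y down, z forward; pixel columns grow to the right and rows downward; lengths in m; the calibration is good to about 2 mm. A picture is of the moment at which its call begins. camera_info takes no time and is no camera call.
- env.sign_off(): hands the job in; it is judged then, once.
Trained networks look in the newest picture that a camera, given by its name, has taken for a name from the list of things; names that differ only in an ending like _2 or _b are one class to them, and where a whole thing is asked for, a point or a joint stands for the part that bears it (a point fixed in the world has none). Each returns a list of dicts, best first, with "confidence" (0 to 1); they miss things now and then, are a little off and sometimes report something else, mostly with a low value. They report only what shows in the picture. A call takes as long as a camera call.
- nets.look_for(query, camera): "point" ([x, y, z] in m, in world coordinates, good to about 4 mm: the middle of the surface that is visible of it).
- nets.place_of(query, camera): "point" ([x, y, z] in m, in world coordinates, good to about 4 mm: a listed point, or the origin of a listed thing).
The state is a dict: "time_s": time; "qpos": joint angles; "joint_velocities": joint speeds; "effort": joint torques, N m; "tool_pos": TCP position; "tool_rot": TCP orientation; "force": force on the tool from outside, world axes, zero at the start; "wrist_torque": the same for the moment, N m; "grip_width": finger opening in m; "grasp_force": force on a finger pad.
Only numpy, scipy, OpenCV 4.12 (cv2) and the standard library are available. Lean on these libraries where they do the work, as an engineer would, in place of code of your own. Each camera call takes 0.05 s, during which the arm holds its last target. There are 200 camera calls.

### The job

Load the phone tester: lift its counterweighted press arm (the one with the orange tab) until it tips past its balance and rests open on its own, then lay the orange-framed phone on the infeed end and slide it along the lane under the yellow height bar until it is fully home against the end stop. Leave the arm resting open, and leave everything else on the bench where it is.

Things in the scene. Friction and masses are not known exactly. Their poses are not given: they have to be found in the camera images.
- press_arm (a joint): hinge of the tester's press arm, rad: 0 closed (level over the lane), 1.55 fully open (upright, counterweight down on its bumper). The axis is the y axis of hinge. Left alone it falls shut below about 0.9 rad; past that it falls open by itself and stays. Lifting at the tab takes 1 to 2 N; light damping. Closed, the black block under its head is 5 mm above the lane: nothing can pass.
- hinge (a point): point on the hinge axis, on the tester, 68 mm above the bench, in the middle of the arm's width (19 mm to -y of the seat). Axes are the tester's: x from the lift tab to the hinge and counterweight (away from the robot at zero yaw), z up. Closed, the steel counterweight behind it reaches 140 mm above the bench.
- tab_edge (a point): on the arm: middle of the lower front edge of the orange lift tab, a flat plate 70 mm wide (y), 8 mm thick, sticking out 45 mm from the arm's head. Closed, it is 64 mm above the bench, 175 mm in front (-x) of the hinge axis, 40 mm in front of the base, nothing below it. Axes turn with the arm, x to the hinge. Open, the tab points up, its end 243 mm above the bench. Arm 92 mm wide.
- seat (a point): on the tester, axes as hinge: point of the lane floor (12 mm above the bench) under the centre of a fully home phone. Lane along y, the phone travels to -y. End stop face 69 mm to -y. Guide rails 12 mm high, 68 mm apart inside, from the end stop to 68 mm to +y of here, then flaring to 95 mm apart over the next 30 mm. Tester base: x -60 to 150 mm, y -89 to 231 mm from here.
- bar_mid (a point): on the tester: middle of the underside of the fixed yellow height bar, 14 mm above the lane floor, 38 mm to +y of the seat. The bar lies across the lane (110 mm along x, 10 x 10 mm); its top is 36 mm above the bench. A fully home phone reaches 31 mm to +y of this point, so its tail can be pushed from there without passing the bar.
- infeed (a point): on the tester: point of the lane floor (12 mm above the bench) on the open infeed end, 170 mm to +y of the seat. A phone laid lengthwise with its centre here has its nose at the mouth of the flared guides; no rails beside its middle. A black box 46 mm above the bench stands 77 to 147 mm to +x of the lane centre line.
- phone_center (a point): centre (half-way up) of the phone to load: orange frame, black screen up, 138 x 64 x 10 mm, 0.12 to 0.24 kg, x along its length, lying flat. Either end may lead.
- silver_phone: another phone, aluminium frame, 140 x 68 x 9 mm, leave alone; origin under its centre, x along its length
- blue_phone: another phone, blue frame, 134 x 65 x 9 mm, leave alone; origin under its centre, x along its length
- spray_can: tall white can with orange label standing in the midst of the three phones, 54 mm across, 185 mm tall, leave alone; origin under its centre
- flux_jar: standing glass jar with white cap, 52 mm across, 75 mm tall, leave alone; origin under its centre
- solder_spool: spool of solder standing on its flange, 54 mm across, 32 mm high, leave alone; origin under its centre
- screwdriver: red-handled screwdriver lying on the bench, 160 mm long (x along it, tip to +x), leave alone; origin under its middle
- multimeter: orange multimeter lying on its back, 150 x 78 mm, 44 mm high, leave alone; origin under its centre
- bit_block: green bit-holder block, 75 x 50 x 30 mm, leave alone; origin under its centre

How it is judged:
By the outcome, as a careful person would: the job done as asked, in the order asked, and still so for the second after the job is handed in, with the robot touching nothing.
It also fails if it takes over 72 s, if anything falls off the work surface, if the arm or the gripper's body presses on something with over 40 N, if the wrist force passes 120 N, or if a joint passes its speed limit or range.

## Working session

There is one attempt and no reset: what is moved stays moved. The work goes in short steps, Python scripts to look and compute and a shell command to move; the robot and the scene stay as the last step left them, time stands still between calls to the robot, and variables do not carry over. Pictures are saved under pics/ and viewed, at most 10 in all, crops included, and the job is handed in when it is done.

```bash
ls; mkdir -p pics; python3 - <<'E'
from cell import get_obs, optics, env, nets
import cv2,numpy as np
o=get_obs();print(o['time_s'],o['tool_pos'],o['tool_rot'],o['grip_width'])
for c in ("scene","top"):
    p,d=optics.read_camera(c);cv2.imwrite(f"pics/{c}0.png",p[:,:,::-1])
    i=optics.camera_info(c);print(c,i['fovy'],np.round(-np.array(i['R']).T@i['t'],3))
    for q in ["hinge","tab_edge","seat","bar_mid","infeed","phone_center","silver_phone","blue_phone","spray_can","flux_jar","solder_spool","screwdriver","multimeter","bit_block"]:
        r=nets.place_of(q,c)
        print(q,[(np.round(x['point'],3).tolist(),round(x['confidence'],2)) for x in r[:2]])
print(get_obs()['time_s'])
E
```

```text
pics
0.0 [0.16751384 0.62747356 0.22148909] [-1.79892566e+02  6.59034819e-03  1.65056345e+02] 0.08678928432767868
scene 50.21837328835535 [1.075 0.647 0.939]
hinge [([0.625, -0.258, 0.063], 0.96), ([0.549, -0.246, 0.009], 0.27)]
tab_edge [([0.455, -0.276, 0.064], 0.59), ([0.505, -0.5, 0.007], 0.39)]
seat [([0.546, -0.248, 0.014], 0.73)]
bar_mid [([0.548, -0.211, 0.021], 0.63)]
infeed [([0.531, -0.072, 0.009], 0.72)]
phone_center [([0.463, 0.148, 0.005], 0.73), ([0.535, 0.246, 0.001], 0.47)]
silver_phone [([0.665, 0.24, -0.003], 0.78), ([0.363, 0.017, 0.001], 0.52)]
blue_phone [([0.764, 0.165, 0.001], 0.16)]
spray_can [([0.536, 0.246, 0.0], 0.63)]
flux_jar [([0.631, 0.423, 0.005], 0.67), ([0.766, 0.163, 0.001], 0.65)]
solder_spool [([0.363, 0.015, 0.001], 0.85)]
screwdriver [([0.359, -0.169, -0.003], 0.72)]
multimeter [([0.508, -0.498, 0.001], 0.56), ([0.663, 0.243, -0.003], 0.55)]
bit_block [([0.631, 0.424, 0.004], 0.62)]
top 46.11378979001507 [ 0.425 -0.045  1.366]
hinge [([0.628, -0.259, 0.067], 0.71)]
tab_edge [([0.453, -0.276, 0.062], 0.74), ([0.51, -0.501, -0.001], 0.61)]
seat [([0.358, -0.165, 0.003], 0.54)]
bar_mid [([0.546, -0.207, 0.028], 0.72)]
infeed [([0.531, -0.079, 0.014], 0.98)]
phone_center [([0.461, 0.149, 0.005], 0.94)]
silver_phone [([0.662, 0.248, 0.001], 0.66)]
blue_phone [([0.454, 0.352, -0.004], 0.65)]
spray_can [([0.536, 0.246, 0.0], 0.88)]
flux_jar [([0.769, 0.161, 0.0], 0.56)]
solder_spool [([0.362, 0.019, -0.0], 0.71)]
screwdriver [([0.356, -0.165, 0.003], 0.7)]
multimeter [([0.511, -0.5, -0.001], 0.83), ([0.453, -0.276, 0.061], 0.59)]
bit_block [([0.626, 0.426, -0.002], 0.93), ([0.463, 0.146, 0.005], 0.5)]
1.5
```

View pics/top0.png

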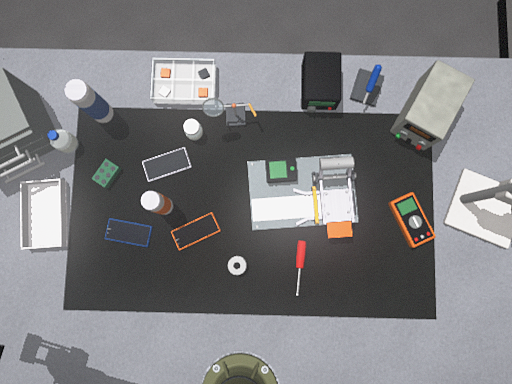

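View pics/scene0.png

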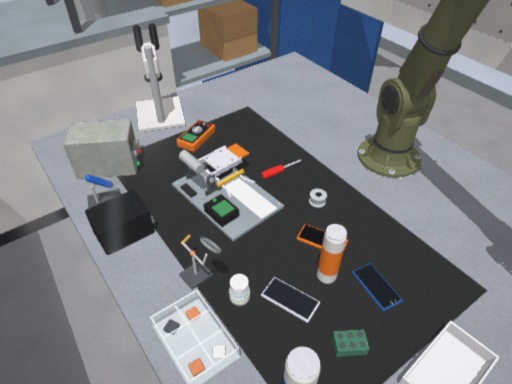

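The top view shows the tester at right (tab at px 340,229; yellow bar 316,205; infeed around 270,208). The orange phone is at (196,231), with the can just up-left of it at (155,203). I'll fit the tester pose and phone yaw next.

```bash
cat > h.py <<'E'
from cell import get_obs, optics, env, nets
import cv2,numpy as np
from scipy.spatial.transform import Rotation as Ro
def world(c,d):
    i=optics.camera_info(c);R=np.array(i['R']);f=192/np.tan(np.radians(i['fovy']/2))
    v,u=np.mgrid[:384,:512];P=np.stack([(u-i['cx'])/f*d,(v-i['cy'])/f*d,d],-1)
    return (P-np.array(i['t']))@R
def delta(p,rpy):
    "tool-frame shift mm and turn deg to target"
    o=get_obs();R=Ro.from_euler('xyz',o['tool_rot'],degrees=True);T=Ro.from_euler('xyz',rpy,degrees=True)
    print('t=',round(o['time_s'],2),'shift',np.round(R.inv().apply(np.array(p)-o['tool_pos'])*1000,1),'turn',np.round((R.inv()*T).as_rotvec(degrees=True),1))
E
python3 - <<'E'
from h import *
loc={'hinge':(81,-19),'tab_edge':(-94,-19),'seat':(0,0),'bar_mid':(0,38),'infeed':(0,170)}
obs=dict(hinge=(.6265,-.2585),tab_edge=(.454,-.276),seat=(.546,-.248),bar_mid=(.547,-.209),infeed=(.531,-.0755))
from scipy.optimize import least_squares
def f(p):
    c,s=np.cos(p[2]),np.sin(p[2]);r=[]
    for k,(x,y) in loc.items():
        x=x+(p[3] if k in('hinge','tab_edge') else 0)
        r+=[p[0]+c*x-s*y-obs[k][0]*1e3,p[1]+s*x+c*y-obs[k][1]*1e3]
    return r
s=least_squares(f,[546,-248,.09,0]);print(s.x[:2],np.degrees(s.x[2]),s.x[3],np.round(s.fun,1))
p,d=optics.read_camera("top");W=world("top",d)
hsv=cv2.cvtColor(p,cv2.COLOR_RGB2HSV)
m=(hsv[...,0]<18)&(hsv[...,1]>150)&(hsv[...,2]>120)
def rect(lo,hi):
    q=m&np.all((W>lo)&(W<hi),-1);X=W[q];print(q.sum(),np.round(np.median(X,0),3),[np.round(a,1) for a in cv2.minAreaRect((X[:,:2]*1000).astype(np.float32))])
rect([.38,.07,-.01],[.55,.23,.03]); rect([.4,-.36,.04],[.56,-.2,.1])
y=(hsv[...,0]>20)&(hsv[...,0]<32)&(hsv[...,1]>150);m=y;rect([.45,-.3,.02],[.65,-.1,.06])
# tool at start (sanity) and heights around tab
for t in np.arange(0,.2,.02):
    c=np.array([.454+t,-.276+.096*t]);k=np.argmin(np.hypot(W[...,0]-c[0],W[...,1]-c[1]));print(round(t,2),np.round(W.reshape(-1,3)[k,2],3),end=' ')
ps=s.x[2]; print()
delta([.462,-.275,.20],[180,0,np.degrees(ps)])
E
```

```text
[ 548.17780494 -246.84689179] 5.63678210398465 -3.393500188245434 [ 0.8  0.4 -0.9  0.7  2.2  1.2 -2.6 -0.   0.5 -2.2]
210 [0.456 0.143 0.009] [array([458.5, 147. ]), array([ 64.6, 139.5]), np.float64(26.7)]
278 [ 0.47  -0.28   0.072] [array([ 472.1, -273. ]), array([42. , 70.4]), np.float64(6.1)]
8 [ 0.556 -0.209  0.034] [array([ 551.4, -208.8]), array([65.8,  6.7]), np.float64(5.4)]
0.0 0.068 0.02 0.072 0.04 0.072 0.06 0.078 0.08 0.075 0.1 0.076 0.12 0.074 0.14 0.015 0.16 0.009 0.18 0.071 
t= 1.55 shift [-517.3 -796.6   22.5] turn [  0.   -0.  159.4]
```

```bash
cat >> h.py <<'E'
if __name__=='__main__':
    import sys;a=list(map(float,sys.argv[1:]));delta(a[:3],[180,0,a[3]]);o=get_obs();print(np.round(o['tool_pos'],4),np.round(o['tool_rot'],1),'q',np.round(o['qpos'],0),'F',np.round(o['force'],1),'w',round(o['grip_width'],4),'g',round(o['grasp_force'],1))
E
python3 -m creep '[{"tx":-418,"ty":-435,"tz":-10,"wz":36},{"tx":-418,"ty":-435,"tz":-10,"wz":36},{"tx":-418,"ty":-435,"tz":-10,"wz":36},{"tx":-418,"ty":-435,"tz":-10,"wz":36},{"tx":-418,"ty":-435,"tz":-10,"wz":36}]'; python3 h.py .46 .1 .23 5.8
```

```text
t= 1.55 shift [-418.6 -434.8   -7.4] turn [  0.   -0.  159.3]
[0.1676 0.628  0.2226] [180.    0.  165.1] q [-74.  18.  -4.  83.   1.  79.  -3.] F [ 0.5  0.6 -0.2] w 0.0871 g 0.0validation failed for argument at $[0]...
```

```bash
python3 -m creep '[{"wx":0,"wy":0,"wz":36,"tx":-418,"ty":-435,"tz":-10,"gripper":1},{"wx":0,"wy":0,"wz":36,"tx":-418,"ty":-435,"tz":-10,"gripper":1},{"wx":0,"wy":0,"wz":36,"tx":-418,"ty":-435,"tz":-10,"gripper":1},{"wx":0,"wy":0,"wz":36,"tx":-418,"ty":-435,"tz":-10,"gripper":1},{"wx":0,"wy":0,"wz":36,"tx":-418,"ty":-435,"tz":-10,"gripper":1}]'; python3 h.py .46 .1 .23 5.8
```

```text
time_s: 1.97
tool_pos: [0.269, 0.4439, 0.2261]
tool_rot: [180.0, -0.0, 128.9]
force: [1.1, -0.6, 0.5]
grip_width: 0.0871
grasp_force: 0.0
t= 1.97 shift [-387.5  -67.4   -4. ] turn [ -0.   -0.  123.1]
[0.269  0.4439 0.2261] [180.   -0.  128.9] q [-66.   2.   5. 101.  -0.  76. -23.] F [ 1.1 -0.6  0.5] w 0.0871 g 0.0
```

```bash
python3 -m creep '[{"wx":0,"wy":0,"wz":36,"tx":-205,"ty":-36,"tz":-2,"gripper":1},{"wx":0,"wy":0,"wz":36,"tx":-205,"ty":-36,"tz":-2,"gripper":1},{"wx":0,"wy":0,"wz":36,"tx":-205,"ty":-36,"tz":-2,"gripper":1},{"wx":0,"wy":0,"wz":36,"tx":-205,"ty":-36,"tz":-2,"gripper":1},{"wx":0,"wy":0,"wz":36,"tx":-205,"ty":-36,"tz":-2,"gripper":1}]' >/dev/null;  python3 -m creep '[{"wx":0,"wy":0,"wz":36,"tx":-167,"ty":81,"tz":-2,"gripper":1},{"wx":0,"wy":0,"wz":36,"tx":-167,"ty":81,"tz":-2,"gripper":1},{"wx":0,"wy":0,"wz":36,"tx":-167,"ty":81,"tz":-2,"gripper":1},{"wx":0,"wy":0,"wz":36,"tx":-167,"ty":81,"tz":-2,"gripper":1},{"wx":0,"wy":0,"wz":36,"tx":-167,"ty":81,"tz":-2,"gripper":1}]' >/dev/null; python3 h.py .465 -.274 .18 5.8
```

```text
t= 2.8 shift [-309.3  203.7   51.1] turn [ 0.1 -0.1 51.1]
[0.4633 0.0964 0.2307] [179.9  -0.   56.9] q [-43.  -5.  27. 107.   2.  77. -50.] F [ 0.2  0.3 -0.4] w 0.0874 g 0.0
```

```bash
python3 -m creep '[{"wx":0,"wy":0,"wz":36,"tx":-155,"ty":102,"tz":10,"gripper":1},{"wx":0,"wy":0,"wz":36,"tx":-155,"ty":102,"tz":10,"gripper":1},{"wx":0,"wy":0,"wz":36,"tx":-155,"ty":102,"tz":10,"gripper":1},{"wx":0,"wy":0,"wz":36,"tx":-155,"ty":102,"tz":10,"gripper":1},{"wx":0,"wy":0,"wz":36,"tx":-155,"ty":102,"tz":10,"gripper":1}]' >/dev/null;  python3 -m creep '[{"wx":0,"wy":0,"wz":15,"tx":-65,"ty":173,"tz":40,"gripper":1},{"wx":0,"wy":0,"wz":15,"tx":-65,"ty":173,"tz":40,"gripper":1},{"wx":0,"wy":0,"wz":15,"tx":-65,"ty":173,"tz":40,"gripper":1},{"wx":0,"wy":0,"wz":15,"tx":-65,"ty":173,"tz":40,"gripper":1},{"wx":0,"wy":0,"wz":15,"tx":-65,"ty":173,"tz":40,"gripper":1}]' >/dev/null; python3 h.py .465 -.274 .12 5.8; python3 - <<'E'
from h import *
p,d=optics.read_camera("scene");cv2.imwrite("pics/s1.png",cv2.resize(p[110:230,130:330],None,fx=4,fy=4,interpolation=2)[:,:,::-1])
E
```

```text
t= 3.63 shift [-1.7  0.5 59.9] turn [ 0.2 -0.   0.7]
[ 0.4666 -0.2732  0.1799] [179.8  -0.    6.5] q [-18.   8.  50. 104.  -6.  71. -50.] F [0.  0.5 0.2] w 0.0868 g 0.0
```

View pics/s1.png

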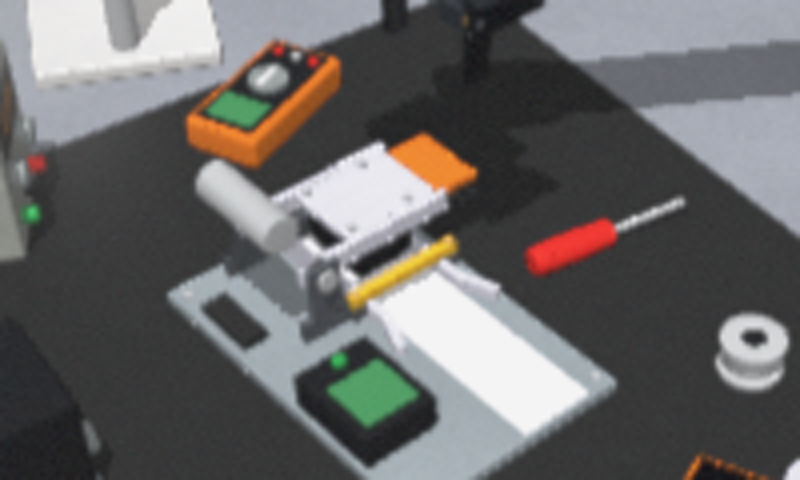

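Arm closed and clear, fingers above the orange tab (430,160). Descending straddling it.

```bash
python3 -m creep '[{"wx":0,"wy":0,"wz":0.7,"tx":-2,"ty":0,"tz":35,"gripper":1},{"wx":0,"wy":0,"wz":0.7,"tx":-2,"ty":0,"tz":70,"gripper":1},{"wx":0,"wy":0,"wz":0.7,"tx":-2,"ty":0,"tz":95,"gripper":1},{"wx":0,"wy":0,"wz":0.7,"tx":-2,"ty":0,"tz":105,"gripper":1},{"wx":0,"wy":0,"wz":0.7,"tx":-2,"ty":0,"tz":112,"gripper":1}]' | grep force;  python3 h.py .465 -.274 .048 5.8
```

```text
force: [-0.6, 0.1, 0.5]
grasp_force: 0.0
t= 4.1 shift [-1.2  6.4 18.8] turn [-0.   0.1  0.3]
[ 0.4655 -0.2675  0.0668] [-1.8e+02  1.0e-01  6.1e+00] q [-15.  16.  48. 111. -14.  59. -45.] F [-0.6  0.1  0.5] w 0.0873 g 0.0
```

```bash
python3 -m creep '[{"wx":0,"wy":0,"wz":0,"tx":0,"ty":0,"tz":0,"gripper":1}]' | grep pos; python3 -m creep '[{"wx":0,"wy":0,"wz":0,"tx":0,"ty":4,"tz":8,"gripper":1},{"wx":0,"wy":0,"wz":0,"tx":0,"ty":4,"tz":14,"gripper":1},{"wx":0,"wy":0,"wz":0,"tx":0,"ty":4,"tz":18,"gripper":1}]' | grep force;  python3 h.py .465 -.274 .048 5.8
```

```text
tool_pos: [0.466, -0.2679, 0.0676]
force: [-0.4, 0.5, -1.4]
grasp_force: 0.0
t= 4.43 shift [-2.4  1.1  2.4] turn [ 0.  -0.1  0.3]
[ 0.4673 -0.2726  0.0504] [ 1.8e+02 -1.0e-01  6.1e+00] q [-14.  18.  47. 111. -16.  57. -43.] F [-0.4  0.5 -1.4] w 0.0869 g 0.0
```

```bash
python3 -m creep '[{"wx":0,"wy":0,"wz":0,"tx":-2,"ty":1,"tz":2,"gripper":-1},{"wx":0,"wy":0,"wz":0,"tx":-2,"ty":1,"tz":2,"gripper":-1},{"wx":0,"wy":0,"wz":0,"tx":-2,"ty":1,"tz":2,"gripper":-1},{"wx":0,"wy":0,"wz":0,"tx":-2,"ty":1,"tz":2,"gripper":-1},{"wx":0,"wy":0,"wz":0,"tx":-2,"ty":1,"tz":2,"gripper":-1}]' 15 | grep force;  python3 h.py .465 -.274 .048 5.8
python3 - <<'E'
import numpy as np
# arc: grasp pt rel hinge, tester x,z (mm)
x0,z0=-161,0
for a in np.arange(.2,1.45,.1):
    c,s=np.cos(a),np.sin(a); print(round(a,1),'tx %.0f tz %.0f'%(x0*c-x0,-(-x0*s)))
E
```

```text
force: [-0.0, -2.4, -2.2]
grasp_force: 15.0
t= 4.85 shift [ 0.1 -0.4  0.4] turn [ 0.1 -0.   0.3]
[ 0.4649 -0.2745  0.0484] [179.9  -0.    6.1] q [-13.  18.  47. 111. -16.  57. -43.] F [-0.  -2.4 -2.2] w 0.0697 g 15.0
0.2 tx 3 tz -32
0.3 tx 7 tz -48
0.4 tx 13 tz -63
0.5 tx 20 tz -77
0.6 tx 28 tz -91
0.7 tx 38 tz -104
0.8 tx 49 tz -115
0.9 tx 61 tz -126
1.0 tx 74 tz -135
1.1 tx 88 tz -143
1.2 tx 103 tz -150
1.3 tx 118 tz -155
1.4 tx 134 tz -159
```

```bash
python3 -m creep '[{"wx":0,"wy":0,"wz":0,"tx":1,"ty":0,"tz":-16,"gripper":-1},{"wx":0,"wy":0,"wz":0,"tx":3,"ty":0,"tz":-32,"gripper":-1},{"wx":0,"wy":0,"wz":0,"tx":7,"ty":0,"tz":-48,"gripper":-1},{"wx":0,"wy":0,"wz":0,"tx":13,"ty":0,"tz":-63,"gripper":-1},{"wx":0,"wy":0,"wz":0,"tx":20,"ty":0,"tz":-77,"gripper":-1}]' | grep force;  python3 h.py .465 -.274 .048 5.8
python3 -m creep '[{"wx":0,"wy":0,"wz":0,"tx":8,"ty":0,"tz":-14,"gripper":-1},{"wx":0,"wy":0,"wz":0,"tx":18,"ty":0,"tz":-27,"gripper":-1},{"wx":0,"wy":0,"wz":0,"tx":29,"ty":0,"tz":-38,"gripper":-1},{"wx":0,"wy":0,"wz":0,"tx":41,"ty":0,"tz":-49,"gripper":-1},{"wx":0,"wy":0,"wz":0,"tx":54,"ty":0,"tz":-58,"gripper":-1}]' | grep force;  python3 h.py .465 -.274 .048 5.8
```

```text
force: [0.2, -3.5, -1.8]
grasp_force: 15.0
t= 5.27 shift [-19.   -0.7  78. ] turn [0.1 0.  0.2]
[ 0.484  -0.2726  0.126 ] [179.9   0.    6. ] q [-16.  14.  49. 105. -12.  66. -47.] F [ 0.2 -3.5 -1.8] w 0.0696 g 15.0
force: [0.4, -4.3, -1.0]
grasp_force: 15.0
t= 5.68 shift [-73.4  -1.2 136.3] turn [ 0.1 -0.   0.2]
[ 0.5381 -0.2672  0.1843] [179.9  -0.    6. ] q [-16.  17.  48.  95. -13.  73. -49.] F [ 0.4 -4.3 -1. ] w 0.0699 g 15.0
```

```bash
python3 -m creep '[{"wx":0,"wy":0,"wz":0,"tx":14,"ty":0,"tz":-8,"gripper":-1},{"wx":0,"wy":0,"wz":0,"tx":29,"ty":0,"tz":-15,"gripper":-1},{"wx":0,"wy":0,"wz":0,"tx":44,"ty":0,"tz":-20,"gripper":-1},{"wx":0,"wy":0,"wz":0,"tx":57,"ty":0,"tz":-23,"gripper":-1},{"wx":0,"wy":0,"wz":0,"tx":57,"ty":0,"tz":-23,"gripper":-1}]' | grep force
python3 -m creep '[{"wx":0,"wy":0,"wz":0,"tx":0,"ty":0,"tz":0,"gripper":1},{"wx":0,"wy":0,"wz":0,"tx":0,"ty":0,"tz":0,"gripper":1},{"wx":0,"wy":0,"wz":0,"tx":0,"ty":0,"tz":0,"gripper":1},{"wx":0,"wy":0,"wz":0,"tx":0,"ty":0,"tz":-20,"gripper":1},{"wx":0,"wy":0,"wz":0,"tx":0,"ty":0,"tz":-50,"gripper":1}]' | grep force;  python3 h.py .59 -.26 .28 5.8
```

```text
force: [0.5, -4.9, 1.6]
grasp_force: 15.0
force: [0.0, -0.5, -0.5]
grasp_force: 0.0
t= 6.52 shift [ -3.5   2.2 -26.8] turn [-0.2  0.3  0.4]
[ 0.5931 -0.2573  0.2532] [-179.8    0.3    6.2] q [-14.  22.  47.  82. -16.  83. -51.] F [ 0.  -0.5 -0.5] w 0.0863 g 0.0
```

```bash
python3 -m creep '[{"wx":0,"wy":0,"wz":-7,"tx":0,"ty":0,"tz":-25,"gripper":1},{"wx":0,"wy":0,"wz":-36,"tx":-33,"ty":-157,"tz":-25,"gripper":1},{"wx":0,"wy":0,"wz":-36,"tx":-33,"ty":-157,"tz":-25,"gripper":1},{"wx":0,"wy":0,"wz":-36,"tx":-33,"ty":-157,"tz":-25,"gripper":1},{"wx":0,"wy":0,"wz":-36,"tx":-33,"ty":-157,"tz":-25,"gripper":1}]' | grep force
python3 h.py .47 .127 .26 116.7
python3 - <<'E'
from h import *
p,d=optics.read_camera("scene");cv2.imwrite("pics/s2.png",cv2.resize(p[60:260,100:360],None,fx=3,fy=3,interpolation=2)[:,:,::-1])
E
```

```text
force: [0.4, 0.3, -0.1]
grasp_force: 0.0
t= 6.93 shift [ 100.1 -220.5   21.4] turn [ -0.   -0.1 -74.5]
[ 0.5441 -0.1036  0.2809] [-1.799e+02 -1.000e-01  4.220e+01] q [-28.   6.  39.  93.  -4.  83. -36.] F [ 0.4  0.3 -0.1] w 0.0871 g 0.0
```

View pics/s2.png

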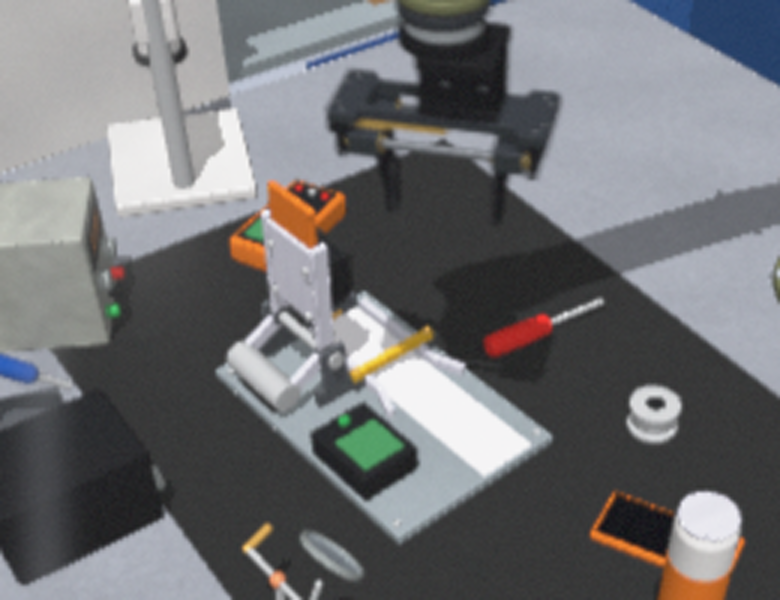

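The arm stands open (tab at 290,210), tester undisturbed. Now to the phone.

```bash
python3 -m creep '[{"wx":0,"wy":0,"wz":-36,"tx":50,"ty":-110,"tz":0,"gripper":1},{"wx":0,"wy":0,"wz":-36,"tx":50,"ty":-110,"tz":0,"gripper":1},{"wx":0,"wy":0,"wz":-36,"tx":50,"ty":-110,"tz":0,"gripper":1},{"wx":0,"wy":0,"wz":-36,"tx":50,"ty":-110,"tz":0,"gripper":1},{"wx":0,"wy":0,"wz":-36,"tx":50,"ty":-110,"tz":0,"gripper":1}]' >/dev/null
python3 -m creep '[{"wx":0,"wy":0,"wz":-36,"tx":105,"ty":-60,"tz":21,"gripper":1},{"wx":0,"wy":0,"wz":-36,"tx":105,"ty":-60,"tz":21,"gripper":1},{"wx":0,"wy":0,"wz":-36,"tx":105,"ty":-60,"tz":21,"gripper":1},{"wx":0,"wy":0,"wz":-36,"tx":105,"ty":-60,"tz":21,"gripper":1},{"wx":0,"wy":0,"wz":-36,"tx":105,"ty":-60,"tz":21,"gripper":1}]' >/dev/null
python3 h.py .47 .127 .04 116.7
```

```text
t= 7.82 shift [  0.4  -1.1 219.3] turn [-0.1 -0.1 -2.6]
[0.4716 0.127  0.2593] [-1.799e+02 -1.000e-01  1.141e+02] q [-44.  -3.  25. 103.   1.  80.   5.] F [ 0.8 -1.6  0.2] w 0.0868 g 0.0
```

```bash
python3 -m creep '[{"wx":0,"wy":0,"wz":-2.6,"tx":0,"ty":-1,"tz":40,"gripper":1},{"wx":0,"wy":0,"wz":-2.6,"tx":0,"ty":-1,"tz":80,"gripper":1},{"wx":0,"wy":0,"wz":-2.6,"tx":0,"ty":-1,"tz":120,"gripper":1},{"wx":0,"wy":0,"wz":-2.6,"tx":0,"ty":-1,"tz":160,"gripper":1},{"wx":0,"wy":0,"wz":-2.6,"tx":0,"ty":-1,"tz":190,"gripper":1}]' |grep force
python3 -m creep '[{"wx":0,"wy":0,"wz":0,"tx":0,"ty":0,"tz":20,"gripper":1},{"wx":0,"wy":0,"wz":0,"tx":0,"ty":0,"tz":35,"gripper":1},{"wx":0,"wy":0,"wz":0,"tx":0,"ty":0,"tz":45,"gripper":1},{"wx":0,"wy":0,"wz":0,"tx":0,"ty":0,"tz":45,"gripper":1}]' |grep force
python3 h.py .47 .127 .003 116.7
```

```text
force: [-0.0, 0.0, -1.0]
grasp_force: 0.0
force: [-1.2, -0.3, -0.2]
grasp_force: 0.0
t= 8.57 shift [ 3.9  1.2 20.1] turn [-0.2 -0.  -0.7]
[0.4707 0.123  0.0231] [-179.8   -0.   116. ] q [-42.  11.  26. 119.  -6.  52.  13.] F [-1.2 -0.3 -0.2] w 0.0869 g 0.0
```

```bash
python3 -m creep '[{"wx":0,"wy":0,"wz":-0.7,"tx":4,"ty":1,"tz":9,"gripper":1},{"wx":0,"wy":0,"wz":-0.7,"tx":4,"ty":1,"tz":15,"gripper":1},{"wx":0,"wy":0,"wz":-0.7,"tx":4,"ty":1,"tz":19,"gripper":1},{"wx":0,"wy":0,"wz":-0.7,"tx":4,"ty":1,"tz":19,"gripper":1}]' |grep -E "force|pos"
python3 -m creep '[{"wx":0,"wy":0,"wz":0,"tx":0,"ty":0,"tz":0,"gripper":-1},{"wx":0,"wy":0,"wz":0,"tx":0,"ty":0,"tz":0,"gripper":-1},{"wx":0,"wy":0,"wz":0,"tx":0,"ty":0,"tz":0,"gripper":-1},{"wx":0,"wy":0,"wz":0,"tx":0,"ty":0,"tz":0,"gripper":-1},{"wx":0,"wy":0,"wz":0,"tx":0,"ty":0,"tz":0,"gripper":-1}]' 30 |grep force
python3 h.py .47 .127 .06 116.7
```

```text
tool_pos: [0.4714, 0.1278, 0.0057]
force: [-0.3, -0.5, 0.3]
grasp_force: 0.0
force: [-0.9, -1.1, 1.4]
grasp_force: 30.0
t= 9.32 shift [  0.3  -1.7 -53.7] turn [ 0. -0. -0.]
[0.4717 0.1275 0.0063] [180.   -0.  116.7] q [-42.  13.  26. 119.  -7.  50.  15.] F [-0.9 -1.1  1.4] w 0.0632 g 30.0
```

Only ~4 mm of pad overlap; regrip 4 mm lower.

```bash
python3 -m creep '[{"wx":0,"wy":0,"wz":0,"tx":0,"ty":0,"tz":0,"gripper":0.65},{"wx":0,"wy":0,"wz":0,"tx":0,"ty":0,"tz":0,"gripper":0.65},{"wx":0,"wy":0,"wz":0,"tx":0,"ty":0,"tz":2,"gripper":0.65},{"wx":0,"wy":0,"wz":0,"tx":0,"ty":0,"tz":4,"gripper":0.65},{"wx":0,"wy":0,"wz":0,"tx":0,"ty":0,"tz":4,"gripper":0.65}]' |grep -E "force|pos"
python3 -m creep '[{"wx":0,"wy":0,"wz":0,"tx":0,"ty":0,"tz":0,"gripper":-1},{"wx":0,"wy":0,"wz":0,"tx":0,"ty":0,"tz":0,"gripper":-1},{"wx":0,"wy":0,"wz":0,"tx":0,"ty":0,"tz":0,"gripper":-1},{"wx":0,"wy":0,"wz":0,"tx":0,"ty":0,"tz":0,"gripper":-1}]' 30 |grep force
python3 h.py .47 .127 .06 116.7
```

```text
tool_pos: [0.4713, 0.1275, 0.0015]
force: [0.1, -0.2, 0.0]
grasp_force: 0.0
force: [0.9, 0.0, -1.4]
grasp_force: 30.0
t= 10.07 shift [  0.2  -1.7 -58.1] turn [-0.  0. -0.]
[0.4716 0.1276 0.0019] [-180.     0.   116.7] q [-42.  13.  26. 119.  -7.  49.  15.] F [ 0.9  0.  -1.4] w 0.0634 g 30.0
```

```bash
python3 -m creep '[{"wx":0,"wy":0,"wz":0,"tx":0,"ty":0,"tz":-15,"gripper":-1},{"wx":0,"wy":0,"wz":0,"tx":0,"ty":0,"tz":-45,"gripper":-1},{"wx":0,"wy":0,"wz":0,"tx":0,"ty":0,"tz":-75,"gripper":-1},{"wx":0,"wy":0,"wz":5,"tx":-30,"ty":-6,"tz":-80,"gripper":-1},{"wx":0,"wy":0,"wz":10,"tx":-65,"ty":-13,"tz":-80,"gripper":-1}]' |grep -E "force|pos"
python3 h.py .5333 -.1005 .07 95.8
```

```text
tool_pos: [0.4909, 0.0664, 0.0845]
force: [2.1, -0.0, -3.9]
grasp_force: 30.0
t= 10.48 shift [-172.1   -7.8   14.2] turn [ 0.3 -0.1 11. ]
[0.4909 0.0664 0.0845] [ 1.797e+02 -1.000e-01  1.068e+02] q [-39.   6.  30. 115.  -4.  59.  10.] F [ 2.1 -0.  -3.9] w 0.0641 g 30.0
```

```bash
python3 -m creep '[{"wx":0,"wy":0,"wz":3,"tx":-40,"ty":-2,"tz":0,"gripper":-1},{"wx":0,"wy":0,"wz":6,"tx":-80,"ty":-4,"tz":0,"gripper":-1},{"wx":0,"wy":0,"wz":9,"tx":-118,"ty":-6,"tz":0,"gripper":-1},{"wx":0,"wy":0,"wz":11,"tx":-150,"ty":-8,"tz":0,"gripper":-1},{"wx":0,"wy":0,"wz":11,"tx":-172,"ty":-8,"tz":0,"gripper":-1}]' |grep -E "force|pos"
python3 h.py .5333 -.1005 .016 95.8
python3 - <<'E'
from h import *
p,d=optics.read_camera("scene");cv2.imwrite("pics/s3.png",cv2.resize(p[60:260,100:360],None,fx=3,fy=3,interpolation=2)[:,:,::-1])
E
```

```text
tool_pos: [0.5306, -0.1077, 0.082]
force: [0.5, -0.0, -1.6]
grasp_force: 30.0
t= 10.9 shift [ 7.1  3.4 66. ] turn [-0.   0.1 -0.4]
[ 0.5306 -0.1077  0.082 ] [-1.80e+02  1.00e-01  9.54e+01] q [-26.  14.  39. 109. -10.  60.  22.] F [ 0.5 -0.  -1.6] w 0.0634 g 30.0
```

View pics/s3.png

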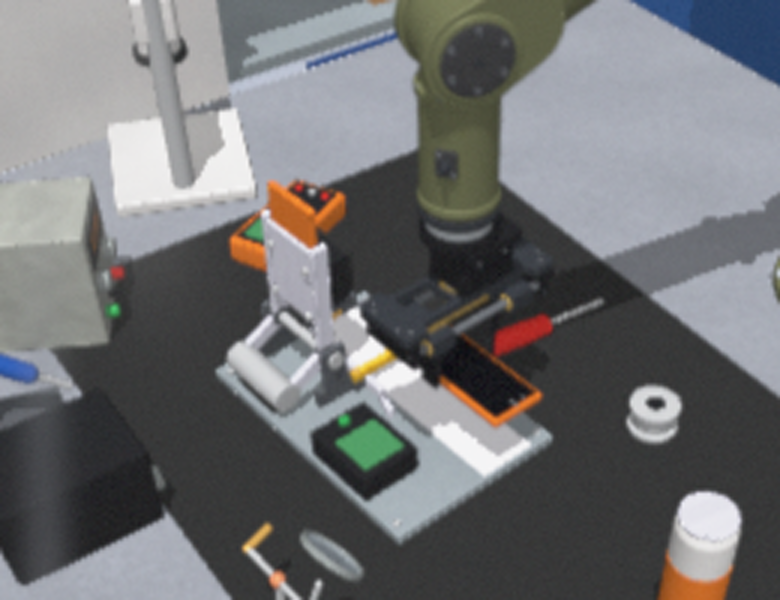

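Phone is level, aligned with the white lane, above infeed. Lowering.

```bash
python3 -m creep '[{"wx":0,"wy":0,"wz":-0.4,"tx":7,"ty":3,"tz":20,"gripper":-1},{"wx":0,"wy":0,"wz":-0.4,"tx":7,"ty":3,"tz":40,"gripper":-1},{"wx":0,"wy":0,"wz":-0.4,"tx":7,"ty":3,"tz":52,"gripper":-1},{"wx":0,"wy":0,"wz":-0.4,"tx":7,"ty":3,"tz":58,"gripper":-1},{"wx":0,"wy":0,"wz":-0.4,"tx":7,"ty":3,"tz":58,"gripper":-1}]' |grep -E "force|pos"
python3 h.py .5333 -.1005 .015 95.8
```

```text
tool_pos: [0.5318, -0.0959, 0.0225]
force: [0.0, -0.3, -2.3]
grasp_force: 30.0
t= 11.37 shift [-4.7  1.1  7.5] turn [-0.2 -0.   0.3]
[ 0.5318 -0.0959  0.0225] [-179.8   -0.    96.1] q [-24.  19.  37. 112. -14.  54.  25.] F [ 0.  -0.3 -2.3] w 0.0633 g 30.0
```

```bash
python3 -m creep '[{"wx":0,"wy":0,"wz":0.3,"tx":-2,"ty":1,"tz":4,"gripper":-1},{"wx":0,"wy":0,"wz":0.3,"tx":-4,"ty":1,"tz":7,"gripper":-1},{"wx":0,"wy":0,"wz":0.3,"tx":-4,"ty":1,"tz":7,"gripper":-1}]' |grep -E "force|pos"
python3 -m creep '[{"wx":0,"wy":0,"wz":0,"tx":0,"ty":0,"tz":0,"gripper":0.7},{"wx":0,"wy":0,"wz":0,"tx":0,"ty":0,"tz":0,"gripper":0.7},{"wx":0,"wy":0,"wz":0,"tx":0,"ty":0,"tz":0,"gripper":0.7},{"wx":0,"wy":0,"wz":0,"tx":0,"ty":0,"tz":-15,"gripper":0.7},{"wx":0,"wy":0,"wz":0,"tx":0,"ty":0,"tz":-50,"gripper":0.7}]' |grep -E "force|width"
python3 h.py .5216 .0139 .06 95.8
```

```text
tool_pos: [0.5351, -0.1006, 0.0173]
force: [0.5, 0.2, -1.4]
grasp_force: 30.0
force: [0.3, 0.6, 0.7]
grip_width: 0.0739
grasp_force: 0.0
t= 12.03 shift [113.6   1.7   4.3] turn [-0.4 -0.   0. ]
[ 0.5314 -0.0993  0.0642] [-179.6   -0.    95.8] q [-26.  15.  38. 110. -11.  59.  23.] F [0.3 0.6 0.7] w 0.0739 g 0.0
```

```bash
python3 -m creep '[{"wx":0.4,"wy":0,"wz":0,"tx":40,"ty":1,"tz":-6,"gripper":-0.5},{"wx":0.4,"wy":0,"wz":0,"tx":80,"ty":2,"tz":-6,"gripper":-0.5},{"wx":0.4,"wy":0,"wz":0,"tx":114,"ty":2,"tz":-6,"gripper":-0.5},{"wx":0.4,"wy":0,"wz":0,"tx":114,"ty":2,"tz":-6,"gripper":-0.5}]' |grep -E "force|pos"
python3 h.py .5217 .0139 .02 95.8
python3 - <<'E'
from h import *
for c in("scene","top"):
    p,d=optics.read_camera(c);W=world(c,d);hsv=cv2.cvtColor(p,cv2.COLOR_RGB2HSV)
    q=(hsv[...,0]<18)&(hsv[...,1]>150)&(hsv[...,2]>110)&np.all((W>[.45,-.2,.01])&(W<[.62,.02,.035]),-1)
    X=W[q];r=cv2.minAreaRect((X[:,:2]*1000).astype(np.float32));print(c,q.sum(),np.round(np.median(X,0),3),r)
    a=np.radians(5.8);D=X[:,:2]*1000-[548.2,-246.8];L=D@np.array([[np.cos(a),-np.sin(a)],[np.sin(a),np.cos(a)]]);print(L.min(0),L.max(0))
    print([(np.round(z['point'],3),round(z['confidence'],2)) for z in nets.place_of('phone_center',c)[:2]])
p,d=optics.read_camera("scene");cv2.imwrite("pics/s4.png",cv2.resize(p[60:260,100:360],None,fx=3,fy=3,interpolation=2)[:,:,::-1])
E
```

```text
tool_pos: [0.525, 0.0228, 0.0736]
force: [0.6, 0.5, 1.0]
grasp_force: 0.0
t= 12.37 shift [-8.7 -4.  53.6] turn [-0.3 -0.3  0.6]
[0.525  0.0228 0.0736] [-179.7   -0.3   96.4] q [-36.  12.  34. 111.  -8.  59.   8.] F [0.6 0.5 1. ] w 0.0548 g 0.0
scene 97 [ 0.558 -0.055  0.022] ((555.3785400390625, -63.7451171875), (54.14091491699219, 142.31776428222656), 28.75056266784668)
[-27.03441988 105.31052075] [ 33.26264253 237.83818476]
[(array([ 0.534, -0.081,  0.019]), 0.84), (array([ 0.618, -0.26 ,  0.242]), 0.22)]
top 69 [ 0.509 -0.098  0.021] ((530.7490234375, -86.11935424804688), (59.730403900146484, 120.1204833984375), 6.559759140014648)
[-31.22882452 101.2311539 ] [ 28.96888889 221.32200793]
[(array([ 0.532, -0.073,  0.015]), 0.83)]
```

View pics/s4.png

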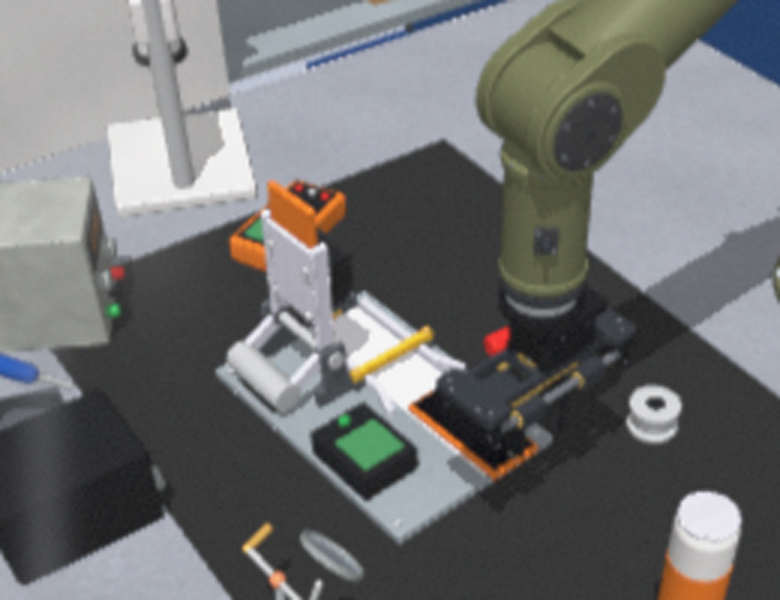

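Phone lies straight in the lane mouth (tail at ~490,475 in the crop, lane coordinate ≈239 mm), fingers past its tail. Descend and push.

```bash
python3 -m creep '[{"wx":-0.3,"wy":-0.3,"wz":0.6,"tx":0,"ty":-4,"tz":18,"gripper":-0.5},{"wx":-0.3,"wy":-0.3,"wz":0.6,"tx":0,"ty":-4,"tz":36,"gripper":-0.5},{"wx":-0.3,"wy":-0.3,"wz":0.6,"tx":0,"ty":-4,"tz":50,"gripper":-0.5},{"wx":-0.3,"wy":-0.3,"wz":0.6,"tx":0,"ty":-4,"tz":56,"gripper":-0.5},{"wx":-0.3,"wy":-0.3,"wz":0.6,"tx":0,"ty":-4,"tz":56,"gripper":-0.5}]' |grep -E "force|pos"
python3 h.py .5387 -.1523 .017 95.8
```

```text
tool_pos: [0.5197, 0.0116, 0.0158]
force: [0.2, -0.2, 0.0]
grasp_force: 0.0
t= 13.03 shift [-165.     4.5   -0.2] turn [-0.3  0.4 -0.7]
[0.5197 0.0116 0.0158] [-179.7    0.4   95.1] q [-35.  16.  34. 115. -11.  52.  10.] F [ 0.2 -0.2  0. ] w 0.022 g 0.0
```

```bash
python3 -m creep '[{"wx":-0.3,"wy":0.4,"wz":-0.7,"tx":-10,"ty":1,"tz":0,"gripper":-0.5},{"wx":-0.3,"wy":0.4,"wz":-0.7,"tx":-24,"ty":1,"tz":0,"gripper":-0.5},{"wx":-0.3,"wy":0.4,"wz":-0.7,"tx":-40,"ty":2,"tz":0,"gripper":-0.5},{"wx":-0.3,"wy":0.4,"wz":-0.7,"tx":-56,"ty":2,"tz":0,"gripper":-0.5},{"wx":-0.3,"wy":0.4,"wz":-0.7,"tx":-70,"ty":2,"tz":0,"gripper":-0.5}]' |grep -E "force|pos"
python3 h.py .5387 -.1523 .017 95.8
```

```text
tool_pos: [0.5299, -0.0577, 0.0185]
force: [-1.6, 0.6, -0.6]
grasp_force: 0.5
t= 13.45 shift [-95.   -0.9   1.3] turn [ 0.3 -0.1  0. ]
[ 0.5299 -0.0577  0.0185] [ 1.797e+02 -1.000e-01  9.580e+01] q [-28.  18.  35. 113. -13.  53.  20.] F [-1.6  0.6 -0.6] w 0.0218 g 0.5
```

```bash
python3 -m creep '[{"wx":0.3,"wy":0,"wz":0,"tx":-14,"ty":0,"tz":1,"gripper":-0.5},{"wx":0.3,"wy":0,"wz":0,"tx":-28,"ty":0,"tz":1,"gripper":-0.5},{"wx":0.3,"wy":0,"wz":0,"tx":-42,"ty":0,"tz":1,"gripper":-0.5},{"wx":0.3,"wy":0,"wz":0,"tx":-56,"ty":-1,"tz":1,"gripper":-0.5},{"wx":0.3,"wy":0,"wz":0,"tx":-70,"ty":-1,"tz":1,"gripper":-0.5}]' |grep -E "force|pos"
python3 h.py .5387 -.1523 .017 95.8
python3 - <<'E'
from h import *
p,d=optics.read_camera("scene");cv2.imwrite("pics/s5.png",cv2.resize(p[60:260,100:360],None,fx=3,fy=3,interpolation=2)[:,:,::-1])
E
```

```text
tool_pos: [0.5363, -0.1263, 0.0176]
force: [-0.4, 2.8, 2.2]
grasp_force: 1.3
t= 13.87 shift [-26.1  -0.2   0.5] turn [ 0.  -0.2  0.1]
[ 0.5363 -0.1263  0.0176] [180.   -0.2  95.9] q [-21.  20.  36. 111. -15.  54.  29.] F [-0.4  2.8  2.2] w 0.0215 g 1.3
```

View pics/s5.png

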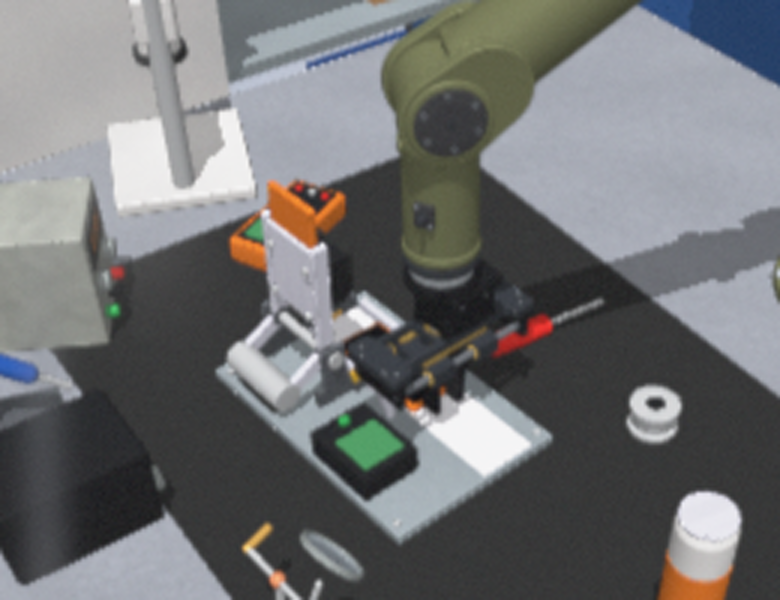

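Phone nose has gone under the bar, tail in front of fingers (415,400); continuing gently.

```bash
python3 -m creep '[{"wx":0,"wy":0,"wz":0,"tx":-7,"ty":0,"tz":0,"gripper":-0.5},{"wx":0,"wy":0,"wz":0,"tx":-14,"ty":0,"tz":0,"gripper":-0.5},{"wx":0,"wy":0,"wz":0,"tx":-20,"ty":0,"tz":0,"gripper":-0.5},{"wx":0,"wy":0,"wz":0,"tx":-26,"ty":0,"tz":0,"gripper":-0.5},{"wx":0,"wy":0,"wz":0,"tx":-31,"ty":0,"tz":0,"gripper":-0.5}]' |grep -E "force|pos"
python3 -m creep '[{"wx":0,"wy":0,"wz":0,"tx":-2,"ty":0,"tz":0,"gripper":-0.5},{"wx":0,"wy":0,"wz":0,"tx":-4,"ty":0,"tz":0,"gripper":-0.5},{"wx":0,"wy":0,"wz":0,"tx":-5,"ty":0,"tz":0,"gripper":-0.5},{"wx":0,"wy":0,"wz":0,"tx":-6,"ty":0,"tz":0,"gripper":-0.5}]' |grep -E "force|pos"
python3 h.py .5399 -.1662 .017 95.8
```

```text
tool_pos: [0.5388, -0.1568, 0.0164]
force: [-0.7, 3.6, 2.7]
grasp_force: 1.7
tool_pos: [0.5391, -0.1624, 0.0162]
force: [0.8, 3.8, 3.9]
grasp_force: 1.9
t= 14.67 shift [-3.8  0.4 -0.8] turn [-0.1 -0.1  0.1]
[ 0.5391 -0.1624  0.0162] [-1.799e+02 -1.000e-01  9.590e+01] q [-17.  22.  37. 109. -16.  54.  33.] F [0.8 3.8 3.9] w 0.0222 g 1.9
```

```bash
for i in 1; do python3 -m creep '[{"wx":0,"wy":0,"wz":0,"tx":-1,"ty":0,"tz":-0.5,"gripper":-0.5},{"wx":0,"wy":0,"wz":0,"tx":-2,"ty":0,"tz":-0.5,"gripper":-0.5},{"wx":0,"wy":0,"wz":0,"tx":-3,"ty":0,"tz":-0.5,"gripper":-0.5}]' |grep -E "force|pos"
python3 -m creep '[{"wx":0,"wy":0,"wz":0,"tx":-1,"ty":0,"tz":0,"gripper":-0.5},{"wx":0,"wy":0,"wz":0,"tx":-2,"ty":0,"tz":0,"gripper":-0.5}]' |grep -E "force|pos"
python3 -m creep '[{"wx":0,"wy":0,"wz":0,"tx":-1,"ty":0,"tz":0,"gripper":-0.5},{"wx":0,"wy":0,"wz":0,"tx":-2,"ty":0,"tz":0,"gripper":-0.5}]' |grep -E "force|pos"; done
```

```text
tool_pos: [0.5391, -0.1663, 0.0164]
force: [-0.2, 1.8, 0.8]
grasp_force: 0.8
tool_pos: [0.5393, -0.1675, 0.0164]
force: [-0.7, 4.3, -0.0]
grasp_force: 2.0
tool_pos: [0.5394, -0.1677, 0.0164]
force: [-1.6, 8.5, 2.9]
grasp_force: 3.9
```

Force rises with no travel at lane ≈80 mm: against the stop. One more gentle press, then back off and check.

```bash
python3 -m creep '[{"wx":0,"wy":0,"wz":0,"tx":-1,"ty":0,"tz":0,"gripper":-0.5},{"wx":0,"wy":0,"wz":0,"tx":-2,"ty":0,"tz":0,"gripper":-0.5},{"wx":0,"wy":0,"wz":0,"tx":-2,"ty":0,"tz":0,"gripper":-0.5}]' |grep -E "force|pos"
python3 -m creep '[{"wx":0,"wy":0,"wz":0,"tx":8,"ty":0,"tz":0,"gripper":-0.5},{"wx":0,"wy":0,"wz":0,"tx":22,"ty":0,"tz":0,"gripper":-0.5},{"wx":0,"wy":0,"wz":0,"tx":45,"ty":0,"tz":-20,"gripper":-0.5},{"wx":0,"wy":0,"wz":0,"tx":75,"ty":0,"tz":-50,"gripper":-0.5},{"wx":0,"wy":0,"wz":0,"tx":110,"ty":0,"tz":-80,"gripper":-0.5}]' |grep -E "force|pos"
python3 -m creep '[{"wx":0,"wy":0,"wz":0,"tx":30,"ty":0,"tz":-25,"gripper":-0.5},{"wx":0,"wy":0,"wz":0,"tx":60,"ty":0,"tz":-50,"gripper":-0.5},{"wx":0,"wy":0,"wz":0,"tx":90,"ty":0,"tz":-75,"gripper":-0.5},{"wx":0,"wy":0,"wz":0,"tx":110,"ty":0,"tz":-90,"gripper":-0.5},{"wx":0,"wy":0,"wz":0,"tx":110,"ty":0,"tz":-90,"gripper":-0.5}]' |grep -E "force|pos"
python3 - <<'E'
from h import *
for c in("scene","top"):
    p,d=optics.read_camera(c);W=world(c,d);hsv=cv2.cvtColor(p,cv2.COLOR_RGB2HSV)
    q=(hsv[...,0]<18)&(hsv[...,1]>150)&(hsv[...,2]>90)&np.all((W>[.48,-.33,.012])&(W<[.62,.02,.03]),-1)
    X=W[q];a=np.radians(5.8);D=X[:,:2]*1000-[548.2,-246.8];L=D@np.array([[np.cos(a),-np.sin(a)],[np.sin(a),np.cos(a)]]);print(c,q.sum(),L.min(0),L.max(0))
    cv2.imwrite(f"pics/f_{c}.png",cv2.resize(p[60:260,100:360] if c=="scene" else p[140:260,80:380],None,fx=3 if c=="scene" else 2.6,fy=3 if c=="scene" else 2.6,interpolation=2)[:,:,::-1])
E
```

```text
tool_pos: [0.5394, -0.1677, 0.0164]
force: [-2.8, 9.9, 3.8]
grasp_force: 4.9
tool_pos: [0.5288, -0.0679, 0.0941]
force: [1.2, 0.1, 0.0]
grasp_force: 0.0
tool_pos: [0.5205, 0.0481, 0.1875]
force: [0.1, 0.6, -0.3]
grasp_force: 0.0
scene 52 [-29.94006918  -7.24783663] [30.18569865 70.37437492]
top 76 [-32.35621224 -69.03667691] [27.54858212 66.30271874]
```

View pics/f_scene.png

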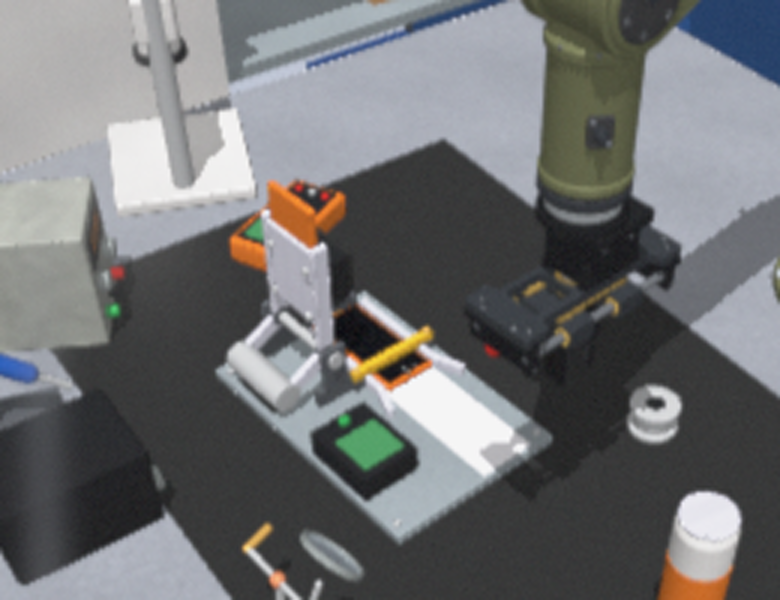

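View pics/f_top.png

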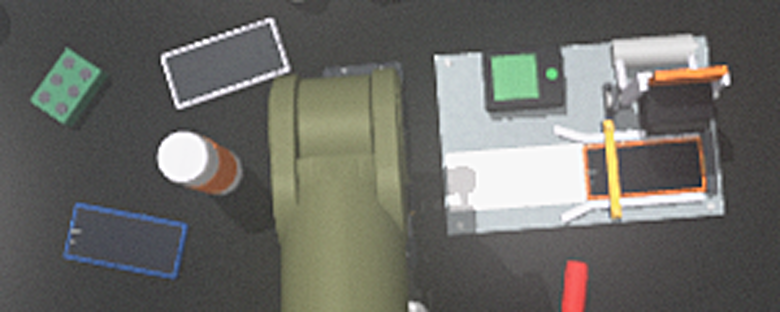

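The phone is fully home: its frame spans lane −69 to +69 mm, running from the end stop to past the yellow bar (top crop 585–705 px). The arm rests open, the other things look untouched, and the gripper is clear.

```bash
python3 -c "
from cell import env;print(env.sign_off())"
```

```text
the job is handed in; nothing more can be done
None
```

The phone is home against the end stop under the height bar, the press arm is resting open on its own, nothing else looked moved in the final pictures, and the job was handed in after about 16 s of the 72 s allowed.

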